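# Set an unfired vase on the plaster slab

### The arm

A 6-joint arm with a two-finger parallel gripper is mounted at the origin on the work surface. World frame = base frame: x ahead of the robot, y to its left, z up, the work surface at z = 0. Lengths are in m, angles in degrees, forces in N, time in s.
With the tool pointing down it reaches from about 0.4 to 0.825 m from the base axis. Payload 7 kg.
Tool frame: the origin (TCP) lies midway between the tips of the shut fingers; the grasp point (between the pads) lies 19 mm behind it; z points along the fingers, y is the line along which they close (so a half turn about z gives the same grasp; the last joint's range is limited). The gripper opens to 88 mm and grips with 3 to 60 N. Pads are 19 mm wide; open, the fingers measure 130 mm over their backs; the gripper's body (78 mm by 193 mm) begins 47 mm behind the grasp point.
Start: joints at [87.267, 20.546, 0.682, 0, -70.136, -16.507], TCP at [0.222, 0.637, 0.227] pointing down, gripper open.
Joint ranges: [-176.03, 176.03], [-82.01, 121.73], [-58.28, 71.71], [-173.87, 95.51], [-174.79, -0.11], [-173.66, 173.66]. Speed limits (degrees/s): [136.94, 136.94, 172.46, 180, 180, 180].

### API

Orientations are given as [roll, pitch, yaw] about the fixed x, y, z axes, in that order (R = Rz(yaw) Ry(pitch) Rx(roll)).
In Python, from plant import ctrl, viewer, close_job gives the robot as it stands. The module is installed in compiled form; this text tells all that it offers.
- The arm moves only by the tool step_arm, never from a script. Its argument "moves" is a list that holds one entry, the list of rows, each a list of 5 numbers: the shift along the world's x, y, z in cm, then the turn about the world's z in rad, then the finger opening in cm, from 0 to 8.76. In form: [[[tx, ty, tz, twist, grip], ...]]. A call has 1 to 10 rows; each row shifts and turns the commanded pose from where the row before left it; what a row does not reach is not made up. A row lasts 1/10 s, in which the tool goes at most 50 mm and 8.59 degrees, less where a joint would pass 70% of its speed; a pose out of reach is approached as far as the arm can. A call with a gripper value outside its range is refused whole. The fingers move at their own pace and stop on an object; the grip force is fixed at half the most. Time passes only in rows, so rows that do not move let the fingers close. It gives the time, the measured TCP pose, the force, the opening and the grip force at its end, in the units of the state.
- ctrl.get_obs(): the state, without advancing time (a new reading comes with each control period).
- viewer.snapshot(name): name is "scene" or "top" or "wrist"; returns (picture, depth): 420x560x3 uint8, blue, green, red; 420x560 float32, m along the optical axis (not along the pixel's ray), 0 where there is no reading.
- viewer.camera_info(name): a dict with "camera_matrix" (3x3 intrinsics, pixels), "eye" and "orientation" of the camera in the world. Camera axes: x right, y down, z forward; pixel columns grow to the right and rows downward; lengths in m; the calibration is good to about 2 mm. A picture is of the moment at which its call begins: read the wrist's pose just before it. camera_info takes no time and is no camera call; for the wrist camera it gives the pose at the moment of the call.
- close_job(): hands the job in; it is judged then, once.
The state is a dict: "clock": time; "joint_pos": joint angles; "qvel": joint speeds; "tau": joint torques, N m; "tool_pos": TCP position; "orientation": TCP orientation; "force": force on the tool from outside, world axes, zero at the start; "moment": the same for the moment, N m; "opening": finger opening in m; "gripper_force": force on a finger pad.
Only numpy, scipy, OpenCV 4.12 (cv2) and the standard library are available. Lean on these libraries where they do the work, as an engineer would, in place of code of your own. Each camera call takes 0.05 s, during which the arm holds its last target. There are 200 camera calls.

### The job

Pick up the slim-necked clay vase from the drying board and set it upright in the middle of the round plaster slab, then let go. The clay is dry but unfired and cracks easily, so hold it lightly (no more than 40 N of grip) and set it down softly, without dropping or pressing it. Leave the tumbler and the bowl where they are.

Things in the scene. Friction and masses are not known exactly. Their poses are not given: they have to be found in the camera images.
- vase: Bottle-shaped vase of dry grey clay, the only piece with a slim neck; 115 mm tall, 0.22 kg, mouth solid. Origin: centre of the underside, z up. Foot 48 mm across, belly 60 mm at 22 mm up, straight neck 28 mm across from 66 mm up to the top. Grip the neck from above, about 95 mm up, from any side, with 20 to 40 N: over 55 N a finger cracks it. It stands on a fixed board 12 mm above the table.
- tumbler: Bystander: straight tumbler of the same clay, 85 mm tall, 66 mm across at the top, standing on the same board at least 120 mm from the vase, centre to centre. Origin at the centre of its underside.
- bowl: Bystander: small open bowl of the same clay, 45 mm tall, 90 mm across, standing on the same board at least 120 mm from the vase, centre to centre. Origin at the centre of its underside.
- round_slab_top (a point): Centre of the top face of the round white plaster slab, a disc 150 mm across and 25 mm thick, fixed on the table; z up. The square white slab (140 mm, equally thick) is not the place. The vase's foot goes here, not dropped from over 10 mm nor pressed with over 35 N.
Mind the look-alikes: they are no part of the job. What is shaped like the vase but purple or red is not meant. Leave any black look-alike of the part that bears round_slab_top alone.

How it is judged (in metres and radians):
On the way:
1. the vase is lifted in the gripper, clear of the board (foot at least 30 mm above the table) (height (world z) of vase above 0.03 m and contact force between the fingers and vase above 1 N), for 0.2 s.
At the end, for the whole second after the job is handed in: The vase stands upright (within 6 degrees) and at rest on the round slab, its centre within 20 mm of the slab's centre and its foot on the slab's top face, released; the tumbler and the bowl are within 20 mm of where they began (horizontal distance between vase and round_slab_top below 0.02 m and z of vase in the frame of round_slab_top between -0.004 and 0.004 m and angle between vase's own z axis and vertical below 0.1 rad and linear speed of vase below 0.02 m/s and distance of each of tumbler, bowl from where it was at the start of the episode below 0.02 m); the robot touches nothing.
It fails at once if the fingers squeeze the vase too hard (over 110 N in all, 55 N a finger) (contact force between the fingers and vase above 110 N).
It fails at once if the vase is banged or pressed on the slab (over 35 N) (contact force between vase and round_slab above 35 N).
It fails at once if the vase is dropped: it falls free by more than about 10 mm (contact force between the fingers and vase below 0.5 N and linear speed of vase above 0.45 m/s).
It fails at once if the vase is tipped more than 30 degrees (angle between vase's own z axis and vertical above 0.52 rad).
It fails at once if the tumbler or the bowl is moved 20 mm or more (distance of any of tumbler, bowl from where it was at the start of the episode above 0.02 m).
It also fails if it takes over 38 s, if anything falls off the work surface, if the arm or the gripper's body presses on something with over 40 N, if the wrist force passes 120 N, or if a joint passes its speed limit or range.

## Working session

There is one attempt and no reset: what is moved stays moved. The work goes in short steps, Python scripts to look and compute and a tool call to move; the robot and the scene stay as the last step left them, time stands still between calls to the robot, and variables do not carry over. Pictures are saved under pics/ and viewed, at most 10 in all, crops included, and the job is handed in when it is done.

Besides the shell and the picture viewer there is one more tool, called in YAML: its name, and indented under it one key for each argument. step_arm: Moves the arm, as the interface text tells. Its arguments: {"type":"object","properties":{"moves":{"type":"array","items":{"type":"array","items":{"type":"array","items":{"type":"number"}}}}},"required":["moves"]}

```bash
mkdir -p pics; cat > h.py <<'E'
import numpy as np, cv2
from plant import ctrl, viewer, close_job
from scipy.spatial.transform import Rotation as R
def cam(n):
    i=viewer.camera_info(n); o=np.array(i["orientation"],float)
    M=o if o.shape==(3,3) else R.from_euler('xyz',o,degrees=True).as_matrix()
    return np.array(i["camera_matrix"]),np.array(i["eye"]),M
def cloud(n,depth):
    K,e,M=cam(n); v,u=np.mgrid[:420,:560]
    r=np.dstack([(u-K[0,2])/K[0,0],(v-K[1,2])/K[1,1],np.ones(u.shape)])
    return (r*depth[...,None])@M.T+e
E
python3 - <<'E'
from h import *
for n in("scene","top"):
    p,d=viewer.snapshot(n); cv2.imwrite(f"pics/{n}0.png",p); np.save(f"{n}0.npy",d); print(n,viewer.camera_info(n))
print(ctrl.get_obs())
E
```

```text
scene {'camera_matrix': array([[421.03646159,   0.        , 272.00060371],
       [  0.        , 421.03646159, 215.83173118],
       [  0.        ,   0.        ,   1.        ]]), 'eye': array([ 0.92401315, -0.7320329 ,  0.68842133]), 'orientation': array([-125.75908742,    0.71447465,   29.83048854])}
top {'camera_matrix': array([[399.32584659,   0.        , 280.025078  ],
       [  0.        , 399.32584659, 211.0133047 ],
       [  0.        ,   0.        ,   1.        ]]), 'eye': array([0.38535926, 0.04744888, 1.18393612]), 'orientation': array([-175.83826696,    0.64839305,  -88.87120135])}
{'clock': 0.1, 'joint_pos': array([ 8.72683191e+01,  2.05884357e+01,  6.39290430e-01, -1.81374468e-02,
       -7.01371237e+01, -1.65061743e+01]), 'qvel': array([-0.08768691, -0.12417637,  0.16698508,  0.03972109, -0.00154036,
        0.01091665]), 'tau': array([-1.34495429e-03, -5.84163022e+01,  2.93752491e+01,  7.01544061e+00,
        1.01457830e-02, -5.13200575e-05]), 'tool_pos': array([0.22229275, 0.63687592, 0.22570469]), 'orientation': array([ 1.79912441e+02, -8.16433967e-03, -1.92440244e+01]), 'force': array([ 0.4116155 , -0.2307626 , -0.20984268]), 'moment': array([ 0.02606409, -0.0018696 , -0.01993089]), 'gripper_force': 0.0, 'opening': 0.08779477972593555}
```

View pics/top0.png

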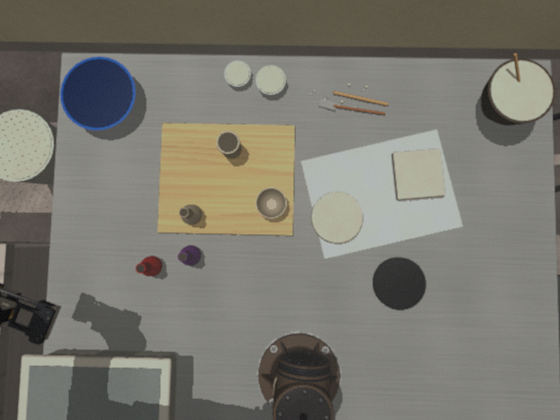

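View pics/scene0.png

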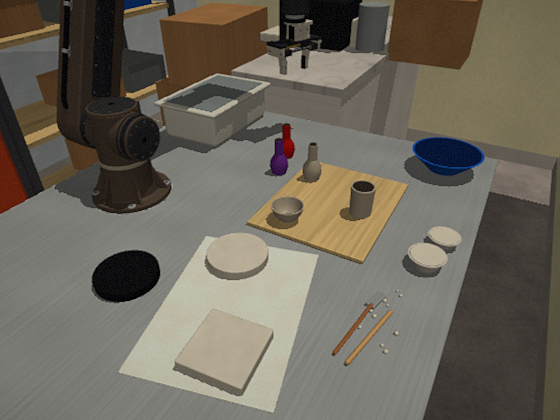

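Candidates in the top view are the grey bottle (190,213) on the board, the purple one (190,255) and the red one (149,266). The grey one is the vase: it has a neck, is grey clay and stands on the board. For the slab, the white round disc (337,217) fits; the square (418,174) and the black disc (399,283) do not. The bystanders are the tumbler (229,144) and the bowl (271,204). I'll confirm with a crop and measure.

```bash
python3 - <<'E'
from h import *
t=cv2.imread("pics/top0.png"); s=cv2.imread("pics/scene0.png")
a=cv2.resize(t[180:290,120:370],None,fx=3,fy=3,interpolation=2)[:300]; b=cv2.resize(s[120:270,190:440],None,fx=2,fy=2,interpolation=2)
c=np.zeros((600,750,3),np.uint8); c[:300]=a[:300,:750]; c[300:,:500]=b; cv2.imwrite("pics/crop1.png",c)
rois={"top":dict(vase=(175,200,203,228),purple=(175,240,203,270),red=(132,250,168,280),tumb=(214,128,246,162),bowl=(254,186,290,222),slab=(305,185,370,250)),
 "scene":dict(vase=(300,140,324,184),purple=(268,136,290,178),red=(278,120,298,162),tumb=(345,178,380,222),bowl=(268,195,306,224),slab=(200,228,275,284))}
for n in rois:
    P=cloud(n,np.load(n+"0.npy"))
    for k,(x0,y0,x1,y1) in rois[n].items():
        q=P[y0:y1,x0:x1].reshape(-1,3)
        lo={"vase":.085,"purple":.07,"red":.07,"tumb":.08,"bowl":.04,"slab":.018}[k]; hi=.04 if k=="slab" else .16
        m=q[(q[:,2]>lo)&(q[:,2]<hi)]
        if len(m): (c,r)=cv2.minEnclosingCircle(m[:,:2].astype(np.float32)); print(n,k,len(m),"med",np.median(m,0).round(4),"min",m.min(0).round(3),"max",m.max(0).round(3),"circ",np.round(c,4),round(r,4))
E
```

```text
top vase 123 med [0.4522 0.313  0.1246] min [0.439 0.303 0.085] max [0.466 0.331 0.13 ] circ [0.4537 0.3166] 0.0144
top purple 121 med [0.3364 0.3147 0.1129] min [0.322 0.305 0.072] max [0.35  0.332 0.118] circ [0.3354 0.3187] 0.0145
top red 142 med [0.3033 0.4245 0.1109] min [0.29  0.416 0.07 ] max [0.316 0.442 0.118] circ [0.303  0.4293] 0.0147
top tumb 456 med [0.6509 0.2085 0.0957] min [0.62  0.177 0.08 ] max [0.685 0.24  0.103] circ [0.6525 0.2092] 0.0331
top bowl 276 med [0.4962 0.0898 0.0534] min [0.447 0.045 0.04 ] max [0.533 0.131 0.061] circ [0.4898 0.0876] 0.0447
top slab 2046 med [ 0.454  -0.1038  0.024 ] min [ 0.382 -0.177  0.018] max [ 0.529 -0.031  0.031] circ [ 0.4547 -0.1043] 0.0751
scene vase 145 med [0.4589 0.3093 0.1113] min [0.441 0.301 0.086] max [0.469 0.332 0.13 ] circ [0.4568 0.3168] 0.0164
scene purple 163 med [0.3404 0.3125 0.0935] min [0.298 0.302 0.07 ] max [0.351 0.428 0.119] circ [0.3283 0.3651] 0.064
scene red 219 med [0.3172 0.4177 0.0979] min [0.293 0.304 0.07 ] max [0.351 0.443 0.119] circ [0.3252 0.3737] 0.0717
scene tumb 378 med [0.6569 0.1991 0.0969] min [0.622 0.176 0.08 ] max [0.687 0.244 0.101] circ [0.6545 0.2099] 0.0348
scene bowl 388 med [0.4882 0.1006 0.0503] min [0.448 0.045 0.04 ] max [0.536 0.134 0.059] circ [0.4902 0.0884] 0.0464
scene slab 2044 med [ 0.4612 -0.1094  0.0247] min [ 0.383 -0.178  0.018] max [ 0.531 -0.03   0.029] circ [ 0.4562 -0.103 ] 0.0759
```

View pics/crop1.png

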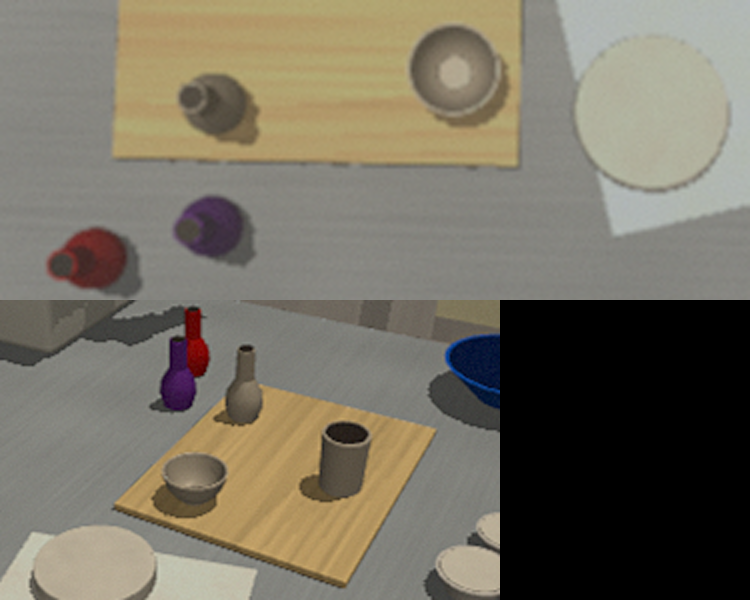

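The crop confirms it: the grey slim-necked vase is on the board at about (0.455, 0.3165), with its top at z 0.127 as expected. The white round slab is at (0.4553, −0.1037), radius 75 mm, top at 0.025. Now I'll move above the vase.

step_arm:
  moves:
    - [[2.33, -3.2, 0, 0, 8.76], [2.33, -3.2, 0, 0, 8.76], [2.33, -3.2, 0, 0, 8.76], [2.33, -3.2, 0, 0, 8.76], [2.33, -3.2, 0, 0, 8.76], [2.33, -3.2, 0, 0, 8.76], [2.33, -3.2, 0, 0, 8.76], [2.33, -3.2, 0, 0, 8.76], [2.33, -3.2, 0, 0, 8.76], [2.33, -3.2, 0, 0, 8.76]]

```text
clock: 1.1
tool_pos: [0.4559, 0.3157, 0.2264]
orientation: [180.0, 0.0, -19.2]
force: [1.0, -0.4, -0.1]
opening: 0.0875
gripper_force: 0.0
```

step_arm:
  moves:
    - [[0, 0, 0, 0, 8.76], [0, 0, 0, 0, 8.76], [0, 0, 0, 0, 8.76]]

```text
clock: 1.4
tool_pos: [0.4551, 0.3177, 0.2264]
orientation: [180.0, 0.0, -19.2]
force: [0.7, 0.5, -0.0]
opening: 0.0875
gripper_force: 0.0
```

```bash
python3 - <<'E'
from h import *
o=ctrl.get_obs(); C=cam("wrist")
p,d=viewer.snapshot("wrist"); cv2.imwrite("pics/w1.png",p)
print(o["tool_pos"],o["orientation"],C[1])
P=cloud("wrist",d).reshape(-1,3)
for lo in(.085,.12):
  m=P[(P[:,2]>lo)&(P[:,2]<.14)&(np.hypot(P[:,0]-.455,P[:,1]-.3165)<.03)]
  if len(m):
    c,r=cv2.minEnclosingCircle(m[:,:2].astype(np.float32)); print(len(m),c,r,m[:,2].max(),np.median(m,0))
E
```

```text
[0.45513678 0.31765805 0.22638955] [ 1.79992816e+02  1.34702506e-02 -1.92321086e+01] [0.51627571 0.29564014 0.38489943]
964 (0.45428788661956787, 0.3193017542362213) 0.014228408224880695 0.1295984919046978 [0.45727493 0.31838353 0.12737003]
768 (0.45399200916290283, 0.3194056451320648) 0.0140033308416605 0.1295984919046978 [0.45482005 0.31913062 0.12767528]
```

View pics/w1.png

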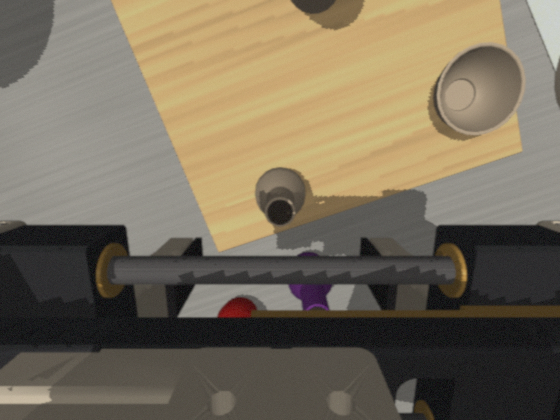

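The wrist view shows the grey vase's mouth at (280,210), midway between the fingers. The purple and red ones, at (312,280) and (238,308), are off to the side. The neck is at about (0.4542, 0.3187), so I'll make a 1 mm correction and descend to TCP z 0.088.

step_arm:
  moves:
    - [[-0.1, 0.1, -2, 0, 8.76], [0, 0, -2, 0, 8.76], [0, 0, -2, 0, 8.76], [0, 0, -2, 0, 8.76], [0, 0, -2, 0, 8.76], [0, 0, -1.8, 0, 8.76], [0, 0, -1.2, 0, 8.76], [0, 0, -0.8, 0, 8.76], [0, 0, 0, 0, 8.76], [0, 0, 0, 0, 8.76]]

```text
clock: 2.45
tool_pos: [0.4546, 0.3188, 0.0891]
orientation: [-180.0, -0.0, -19.2]
force: [0.1, 0.3, -0.0]
opening: 0.0874
gripper_force: 0.0
```

step_arm:
  moves:
    - [[0, 0, 0, 0, 7], [0, 0, 0, 0, 6], [0, 0, 0, 0, 5], [0, 0, 0, 0, 4], [0, 0, 0, 0, 3.4], [0, 0, 0, 0, 3.1], [0, 0, 0, 0, 2.9], [0, 0, 0, 0, 2.7], [0, 0, 0, 0, 2.5], [0, 0, 0, 0, 2.2]]

```text
clock: 3.45
tool_pos: [0.4545, 0.3184, 0.0886]
orientation: [-180.0, -0.0, -19.2]
force: [-0.3, 0.1, -0.7]
opening: 0.028
gripper_force: 30.0
```

step_arm:
  moves:
    - [[0, 0, 0, 0, 1.5], [0, 0, 0, 0, 1.5], [0, 0, 0, 0, 1.5], [0, 0, 0, 0, 1.5]]

```text
clock: 3.85
tool_pos: [0.4544, 0.3183, 0.0885]
orientation: [-180.0, 0.0, -19.2]
force: [1.4, -0.3, -0.1]
opening: 0.0281
gripper_force: 30.0
```

It is gripped on the 28 mm neck at 30 N. Lifting now.

step_arm:
  moves:
    - [[0, 0, 0.3, 0, 1.5], [0, 0, 0.7, 0, 1.5], [0, 0, 1.2, 0, 1.5], [0, 0, 1.5, 0, 1.5], [0, 0, 1.5, 0, 1.5], [0, 0, 1.5, 0, 1.5], [0, 0, 1.5, 0, 1.5], [0, 0, 1.2, 0, 1.5], [0, 0, 0.6, 0, 1.5], [0, 0, 0, 0, 1.5]]

```text
clock: 4.85
tool_pos: [0.4547, 0.3186, 0.1897]
orientation: [-179.9, -0.0, -19.2]
force: [-0.4, 0.1, -1.9]
opening: 0.028
gripper_force: 30.0
```

```bash
python3 - <<'E'
from h import *
o=ctrl.get_obs(); print(o["tool_pos"],o["force"],o["opening"],o["gripper_force"])
p,d=viewer.snapshot("scene"); cv2.imwrite("pics/s2.png",cv2.resize(p[60:260,200:440],None,fx=3,fy=3))
E
```

```text
[0.45470391 0.31861424 0.18971178] [-0.37022999  0.0803404  -1.85107184] 0.028035824769479377 29.960121248150244
```

View pics/s2.png

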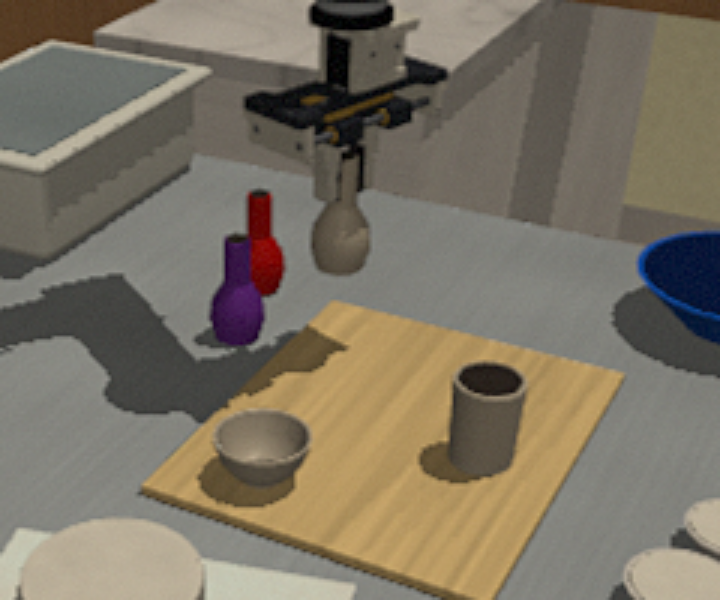

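The picture shows the vase lifted and upright in the gripper (340,240), with tumbler and bowl in place. I'll carry it −42.2 cm in y to above the slab.

step_arm:
  moves:
    - [[0, -1, 0, 0, 1.5], [0, -2, 0, 0, 1.5], [0, -3, 0, 0, 1.5], [0, -3, 0, 0, 1.5], [0, -3, 0, 0, 1.5], [0, -3, 0, 0, 1.5], [0, -3, 0, 0, 1.5], [0, -3, 0, 0, 1.5], [0, -3, 0, 0, 1.5], [0, -3, 0, 0, 1.5]]

```text
clock: 5.9
tool_pos: [0.4532, 0.0458, 0.1881]
orientation: [180.0, 0.0, -19.3]
force: [0.1, 0.4, -1.1]
opening: 0.0282
gripper_force: 30.0
```

step_arm:
  moves:
    - [[0, -3, 0, 0, 1.5], [0, -3, 0, 0, 1.5], [0, -3, 0, 0, 1.5], [0, -2.5, 0, 0, 1.5], [0, -2, 0, 0, 1.5], [0, -1.2, 0, 0, 1.5], [0, -0.5, 0, 0, 1.5], [0, 0, 0, 0, 1.5], [0, 0, 0, 0, 1.5], [0, 0, 0, 0, 1.5]]

```text
clock: 6.9
tool_pos: [0.4545, -0.1031, 0.1886]
orientation: [-180.0, -0.0, -19.2]
force: [-0.3, 0.3, -2.0]
opening: 0.0279
gripper_force: 30.0
```

```bash
python3 - <<'E'
from h import *
o=ctrl.get_obs(); print(o["tool_pos"],o["force"],o["opening"],o["gripper_force"])
x,y=o["tool_pos"][:2]
for n in("scene","wrist","top"):
    p,d=viewer.snapshot(n); P=cloud(n,d).reshape(-1,3); cv2.imwrite(f"pics/{n}3.png",p)
    g=(np.hypot(P[:,0]-x,P[:,1]-y)<.05)
    v=P[g&(P[:,2]>.085)&(P[:,2]<.17)]
    if len(v): print(n,"vase lowest",np.percentile(v[:,2],[0,1,3]),len(v))
    b=v[(v[:,2]>.12)&(v[:,2]<.15)]
    if len(b): print("belly",b.min(0),b.max(0))
    s=P[(P[:,2]>.019)&(P[:,2]<.032)&(np.hypot(P[:,0]-.455,P[:,1]+.104)<.085)]
    if len(s): c,r=cv2.minEnclosingCircle(s[:,:2].astype(np.float32)); print("slab",len(s),c,r,np.median(s[:,2]))
E
```

```text
[ 0.45448797 -0.10311267  0.18855749] [-0.25943992  0.33484319 -1.97809274] 0.02788760348849866 29.960271388990805
scene vase lowest [0.11150827 0.11318107 0.115249  ] 546
belly [ 0.43381904 -0.1330844   0.12007268] [ 0.48550731 -0.08603595  0.149773  ]
slab 2029 (0.4567776322364807, -0.10267513245344162) 0.0764119029045105 0.024709047221026403
wrist vase lowest [0.13285246 0.13530552 0.13703444] 2380
belly [ 0.44874236 -0.1324705   0.13285246] [ 0.48336294 -0.07759801  0.1499485 ]
slab 9477 (0.45643770694732666, -0.10270339995622635) 0.07485408335924149 0.025352183281752816
slab 168 (0.40029606223106384, -0.11434653401374817) 0.04834317788481712 0.023904758619452737
```

View pics/scene3.png

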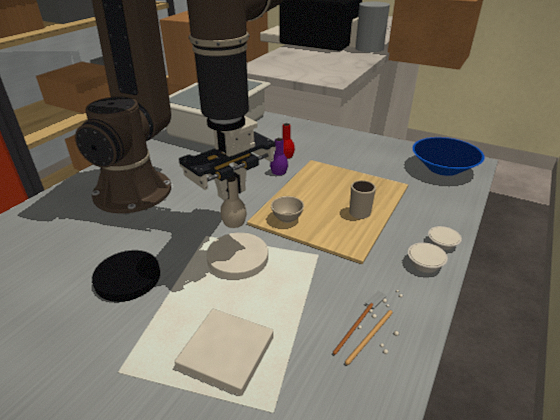

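The vase (233,210) hangs upright over the round slab (238,255), with its foot at z≈0.112. The slab centre re-measures as (0.456, −0.103), so I'll shift 1.5 mm in x and descend to about 6 mm above it.

step_arm:
  moves:
    - [[0.15, 0, -0.6, 0, 1.5], [0, 0, -1.3, 0, 1.5], [0, 0, -1.5, 0, 1.5], [0, 0, -1.5, 0, 1.5], [0, 0, -1.2, 0, 1.5], [0, 0, -0.9, 0, 1.5], [0, 0, -0.7, 0, 1.5], [0, 0, -0.4, 0, 1.5], [0, 0, 0, 0, 1.5], [0, 0, 0, 0, 1.5]]

```text
clock: 8.05
tool_pos: [0.4563, -0.1037, 0.1079]
orientation: [-180.0, -0.0, -19.2]
force: [0.4, -0.2, -2.7]
opening: 0.0276
gripper_force: 30.0
```

step_arm:
  moves:
    - [[0, 0, -0.1, 0, 1.5], [0, 0, -0.1, 0, 1.5], [0, 0, -0.1, 0, 1.5], [0, 0, 0, 0, 1.5], [0, 0, 0, 0, 1.5]]

```text
clock: 8.55
tool_pos: [0.4559, -0.1037, 0.1046]
orientation: [-180.0, -0.0, -19.2]
force: [0.8, 0.1, -2.5]
opening: 0.0278
gripper_force: 30.0
```

Still hanging (−2.5 N), about 3 mm to go.

step_arm:
  moves:
    - [[0, 0, -0.1, 0, 1.5], [0, 0, -0.1, 0, 1.5], [0, 0, 0, 0, 1.5], [0, 0, 0, 0, 1.5]]

```text
clock: 8.95
tool_pos: [0.4559, -0.1037, 0.1025]
orientation: [180.0, 0.0, -19.2]
force: [0.6, -0.0, -1.4]
opening: 0.0279
gripper_force: 30.0
```

step_arm:
  moves:
    - [[0, 0, -0.05, 0, 1.5], [0, 0, 0, 0, 1.5], [0, 0, 0, 0, 1.5]]

```text
clock: 9.25
tool_pos: [0.4559, -0.1037, 0.1021]
orientation: [180.0, -0.0, -19.2]
force: [0.5, 1.1, -2.3]
opening: 0.0281
gripper_force: 30.0
```

step_arm:
  moves:
    - [[0, 0, -0.05, 0, 1.5], [0, 0, 0, 0, 1.5], [0, 0, 0, 0, 1.5]]

```text
clock: 9.55
tool_pos: [0.4559, -0.1037, 0.1016]
orientation: [-180.0, 0.0, -19.2]
force: [-1.1, 0.3, -2.9]
opening: 0.0283
gripper_force: 30.0
```

step_arm:
  moves:
    - [[0, 0, -0.03, 0, 1.5], [0, 0, 0, 0, 1.5], [0, 0, 0, 0, 1.5]]

```text
clock: 9.85
tool_pos: [0.4561, -0.1037, 0.1015]
orientation: [-180.0, -0.0, -19.2]
force: [-0.6, 0.7, 1.4]
opening: 0.0279
gripper_force: 30.0
```

Contact: the force went from −2.9 to +1.4 N. Releasing and retreating straight up.

step_arm:
  moves:
    - [[0, 0, 0, 0, 2.8], [0, 0, 0, 0, 3.0], [0, 0, 0, 0, 3.4], [0, 0, 0, 0, 4.5], [0, 0, 0, 0, 6], [0, 0, 0, 0, 7.5], [0, 0, 0, 0, 8.7], [0, 0, 0, 0, 8.7], [0, 0, 0, 0, 8.7], [0, 0, 0, 0, 8.7]]

```text
clock: 10.85
tool_pos: [0.456, -0.1037, 0.1013]
orientation: [-180.0, -0.0, -19.2]
force: [0.5, 0.3, 0.2]
opening: 0.0836
gripper_force: 0.0
```

step_arm:
  moves:
    - [[0, 0, 0.5, 0, 8.7], [0, 0, 1.2, 0, 8.7], [0, 0, 2, 0, 8.7], [0, 0, 2.5, 0, 8.7], [0, 0, 2.5, 0, 8.7], [0, 0, 2.5, 0, 8.7], [0, 0, 2, 0, 8.7], [0, 0, 1, 0, 8.7], [0, 0, 0, 0, 8.7], [0, 0, 0, 0, 8.7]]

```text
clock: 11.85
tool_pos: [0.4555, -0.1036, 0.2425]
orientation: [180.0, 0.1, -19.3]
force: [0.2, -0.6, -0.5]
opening: 0.0868
gripper_force: 0.0
```

```bash
python3 - <<'E'
from h import *
o=ctrl.get_obs(); print(o["tool_pos"],o["force"],o["opening"])
for n in("scene","wrist"):
    p,d=viewer.snapshot(n); P=cloud(n,d).reshape(-1,3)
    if n=="scene": cv2.imwrite("pics/s4.png",cv2.resize(p[120:300,160:400],None,fx=3,fy=3))
    m=P[(P[:,2]>.1)&(P[:,2]<.15)&(np.hypot(P[:,0]-.456,P[:,1]+.1037)<.025)]
    c,r=cv2.minEnclosingCircle(m[:,:2].astype(np.float32)); print(n,c,r,m[:,2].max())
E
```

```text
[ 0.4554591  -0.1036371   0.24247625] [ 0.19269796 -0.58501826 -0.50532943] 0.08683581540687763
scene (0.45792156457901, -0.103639155626297) 0.01556676160544157 0.1419493819452201
wrist (0.4555267095565796, -0.10318472236394882) 0.014279291965067387 0.14264751651477026
```

View pics/s4.png

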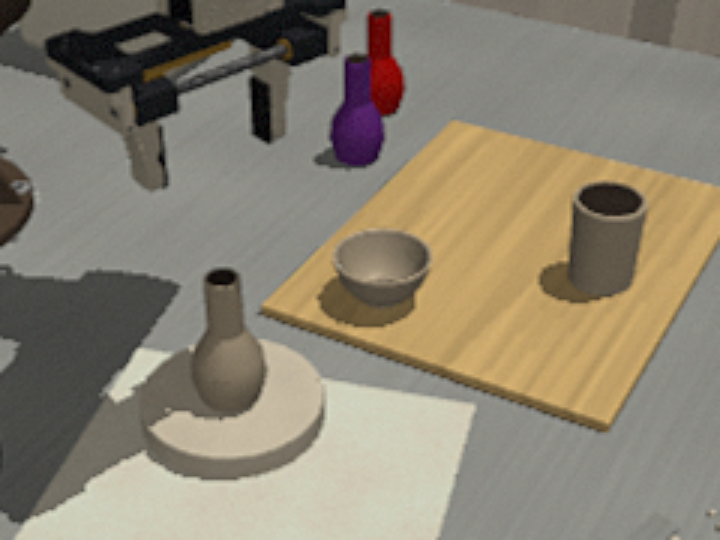

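The vase stands upright in the middle of the round slab (crop 228,380), with the gripper clear and the bowl and tumbler untouched. Handing in.

```bash
python3 -c "
from plant import close_job
print(close_job())"
```

```text
the job is handed in; nothing more can be done
None
```

The vase stands upright and released within about 2 mm of the round slab's centre; grip was 30 N, the tumbler and bowl weren't touched, and the job was handed in at about 12 s (no verdict returned).

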